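# Unstack clock wheels into their dishes

### The arm

A 6-joint arm with a two-finger parallel gripper is mounted at the origin on the work surface. World frame = base frame: x ahead of the robot, y to its left, z up, the work surface at z = 0. Lengths are in mm, angles in rad, forces in N, time in s.
With the tool pointing down it reaches from about 400 to 925 mm from the base axis. Payload 12.5 kg.
Tool frame: the origin (TCP) lies midway between the tips of the shut fingers; the grasp point (between the pads) lies 19 mm behind it; z points along the fingers, y is the line along which they close (so a half turn about z gives the same grasp; the last joint's range is limited). The gripper opens to 95 mm and grips with 3 to 60 N. Pads are 20 mm wide; open, the fingers measure 119 mm over their backs; the gripper's body (75 mm by 180 mm) begins 59 mm behind the grasp point.
Start: joints at [1.007, 0.491, 1.559, -0, 1.092, -0.106], TCP at [276.222, 560.668, 214.661] pointing down, gripper open.
Joint ranges: [-3.1, 3.1], [-0.84, 2.19], [0.05, 2.79], [-1.13, 4.28], [0.06, 2.93], [-2.69, 2.69]. Speed limits (rad/s): [2.22, 2.22, 2.79, 3.14, 3.14, 3.14].

### API

Orientations are given as [roll, pitch, yaw] about the fixed x, y, z axes, in that order (R = Rz(yaw) Ry(pitch) Rx(roll)).
In Python, from cell import state, read_camera, job_done gives the robot as it stands.
- The arm moves only by the tool carry_out, never from a script. Its argument "moves" is a list of rows, each an object with "slide": the shift along the tool's x, y, z as a fraction of full scale, a list of three; "spin": the turn about the tool's z as a fraction of full scale. A call has 1 to 12 rows; each row shifts and turns the commanded pose from where the row before left it, along the tool's axes as they then stand; what a row does not reach is not made up. Full scale, the value 1, is 0.4 m for a shift and 30 degrees for a turn. A row lasts 1/12 s, in which the tool goes at most 41.7 mm and 7.16 degrees, less where a joint would pass 70% of its speed; a pose out of reach is approached as far as the arm can. A call with a number of a shift or a turn outside -1 to 1 is refused whole. A call with a gripper value outside its range is refused whole. "hand" is the closure, from 0 (fully open) to 1 (shut), set as the call begins (left out, the last holds). The fingers move at their own pace and stop on an object; the grip force is fixed at half the most. Time passes only in rows, so rows that do not move let the fingers close. It gives the time, the measured TCP pose, the force, the opening and the grip force at its end, in the units of the state.
- state(): the state, without advancing time (a new reading comes with each control period).
- read_camera(name): name is "scene" or "side" or "wrist"; returns a dict with "color" (400x640x3 uint8, red, green, blue), "K" (3x3 intrinsics, pixels), "R" (3x3) and "t" (3): a world point X has camera coordinates R X + t. Camera axes: x right, y down, z forward; pixel columns grow to the right and rows downward; lengths in mm; the calibration is good to about 2 mm. A picture is of the moment at which its call begins. There is no depth.
- job_done(): hands the job in; it is judged then, once.
The state is a dict: "t": time; "joints": joint angles; "qvel": joint speeds; "tau": joint torques, N m; "eef_pos": TCP position; "tcp_rot": TCP orientation; "ft_force": force on the tool from outside, world axes, zero at the start; "moment": the same for the moment, N m; "opening": opening from 0.0 (shut) to 1.0 (fully open); "grip_force": force on a finger pad.
Only numpy, scipy, OpenCV 4.12 (cv2) and the standard library are available. Lean on these libraries where they do the work, as an engineer would, in place of code of your own. Each camera call takes 0.05 s, during which the arm holds its last target. There are 200 camera calls.

### The job

Take apart the two stacks of clock wheels on the round cork pads and sort the five wheels for cleaning: the brass wheel into the yellow dish, the steel wheel into the grey dish, the copper wheel into the red dish, the black wheel into the black dish and the blue wheel into the blue dish. Each must lie flat on the floor of its dish, hub up; set the wheels down gently and let none drop or topple. Leave the oil bottle and the loupe where they are.

Things in the scene. Friction and masses are not known exactly. Their poses are not given: they have to be found in the camera images.
- brass_wheel: large yellow brass toothed clock wheel with six dark round marks, disc 90 mm across, 8 mm thick, with a round hub 26 mm in diameter standing 24 mm up from the middle of the disc (32 mm high in all), about 220 g. Origin: centre of the underside; z up along the hub. At the start it is loose in one of two stacks. It and the steel wheel are the bottom wheels of the stacks, one on each of two round cork pads, 12 mm high and 100 mm across; which is on which changes.
- steel_wheel: large silvery plain-edged steel clock wheel with a circle of twelve small dark dots, disc 90 mm across, 8 mm thick, with a round hub 26 mm in diameter standing 24 mm up from the middle of the disc (32 mm high in all), about 240 g. Origin: centre of the underside; z up along the hub. At the start it is loose in one of two stacks.
- copper_wheel: medium red-brown copper toothed clock wheel with five dark round marks, disc 66 mm across, 8 mm thick, with a round hub 26 mm in diameter standing 24 mm up from the middle of the disc (32 mm high in all), about 130 g. Origin: centre of the underside; z up along the hub. At the start it is loose in one of two stacks. It and the black wheel lie one on the hub of the brass wheel and one on the hub of the steel wheel; which is on which changes.
- black_wheel: medium black coarse-toothed clock wheel with three small bright dots, disc 66 mm across, 8 mm thick, with a round hub 26 mm in diameter standing 24 mm up from the middle of the disc (32 mm high in all), about 120 g. Origin: centre of the underside; z up along the hub. At the start it is loose in one of two stacks.
- blue_wheel: small blue steel toothed clock wheel, disc 42 mm across, 8 mm thick, with a round hub 26 mm in diameter standing 24 mm up from the middle of the disc (32 mm high in all), about 60 g. Origin: centre of the underside; z up along the hub. At the start it is loose in one of two stacks. It lies on top of the taller stack, on the hub of the copper wheel or of the black wheel.
- yellow_dish: yellow round open dish fixed to the bench, for the brass wheel: 110 mm inside, rim 4 mm thick and 10 mm high above the bench, inner floor 4 mm above the bench. Origin: centre of its underside, on the bench; z up.
- grey_dish: grey round open dish fixed to the bench, for the steel wheel: 110 mm inside, rim 4 mm thick and 10 mm high above the bench, inner floor 4 mm above the bench. Origin: centre of its underside, on the bench; z up.
- red_dish: red round open dish fixed to the bench, for the copper wheel: 86 mm inside, rim 4 mm thick and 10 mm high above the bench, inner floor 4 mm above the bench. Origin: centre of its underside, on the bench; z up.
- black_dish: black round open dish fixed to the bench, for the black wheel: 86 mm inside, rim 4 mm thick and 10 mm high above the bench, inner floor 4 mm above the bench. Origin: centre of its underside, on the bench; z up.
- blue_dish: blue round open dish fixed to the bench, for the blue wheel: 62 mm inside, rim 4 mm thick and 10 mm high above the bench, inner floor 4 mm above the bench. Origin: centre of its underside, on the bench; z up.
- oil_bottle: small amber glass oil bottle, 32 mm across, 60 mm high, loose, standing near the far edge of the work; leave it alone. Origin: centre of its underside
- loupe: small black eyeglass loupe, 38 mm across, 28 mm high, loose, on the bench; leave it alone. Origin: centre of its underside
There are look-alikes about, which are no part of the job. Leave any green or purple look-alike of the black_wheel alone. Leave any purple look-alike of the brass_wheel alone.

How it is judged (in metres and radians):
At the end, for the whole second after the job is handed in: Each of the five wheels rests flat (within 0.1 rad), hub up, on the floor of its own dish (underside within 3 mm of the floor, centre within 12 mm of the dish's centre), still and released (horizontal distance between brass_wheel and yellow_dish below 0.012 m and z of brass_wheel in the frame of yellow_dish below 0.007 m and angle between each of brass_wheel, steel_wheel, copper_wheel, black_wheel, blue_wheel's own z axis and vertical below 0.1 rad and linear speed of each of brass_wheel, steel_wheel, copper_wheel, black_wheel, blue_wheel below 0.02 m/s and angular speed of each of brass_wheel, steel_wheel, copper_wheel, black_wheel, blue_wheel below 0.2 rad/s and horizontal distance between steel_wheel and grey_dish below 0.012 m and z of steel_wheel in the frame of grey_dish below 0.007 m and horizontal distance between copper_wheel and red_dish below 0.012 m and z of copper_wheel in the frame of red_dish below 0.007 m and horizontal distance between black_wheel and black_dish below 0.012 m and z of black_wheel in the frame of black_dish below 0.007 m and horizontal distance between blue_wheel and blue_dish below 0.012 m and z of blue_wheel in the frame of blue_dish below 0.007 m); the robot touches nothing.
It fails at once if a wheel dropped, knocked over or thrown (moving faster than 0.6 m/s, as after a fall of 20 mm, with no finger on it) ((linear speed of brass_wheel above 0.6 m/s and contact force between brass_wheel and the fingers below 0.05 N) or (linear speed of steel_wheel above 0.6 m/s and contact force between steel_wheel and the fingers below 0.05 N) or (linear speed of copper_wheel above 0.6 m/s and contact force between copper_wheel and the fingers below 0.05 N) or (linear speed of black_wheel above 0.6 m/s and contact force between black_wheel and the fingers below 0.05 N) or (linear speed of blue_wheel above 0.6 m/s and contact force between blue_wheel and the fingers below 0.05 N)).
It fails at once if the oil bottle is moved by more than 30 mm (distance of oil_bottle from where it was at the start of the episode above 0.03 m).
It fails at once if the loupe is moved by more than 30 mm (distance of loupe from where it was at the start of the episode above 0.03 m).
It also fails if it takes over 128 s, if anything falls off the work surface, if the arm or the gripper's body presses on something with over 40 N, if the wrist force passes 120 N, or if a joint passes its speed limit or range.

## Working session

There is one attempt and no reset: what is moved stays moved. The work goes in short steps, Python scripts to look and compute and a tool call to move; the robot and the scene stay as the last step left them, time stands still between calls to the robot, and variables do not carry over. Pictures are saved under pics/ and viewed, at most 14 in all, crops included, and the job is handed in when it is done.

Besides the shell and the picture viewer there is one more tool, called after "Request:" as name(argument=value, ...), one argument or row to a line, values as JSON. carry_out: Moves the arm, as the interface text tells. Shift numbers are shares of 0.4 m and turn numbers shares of 30 degrees, none past 1 either way. Its arguments: {"type":"object","properties":{"moves":{"type":"array"},"hand":{"type":"number"}},"required":["moves"]}

```bash
mkdir -p pics
python3 - <<'E'
from cell import state, read_camera
import cv2, numpy as np
print(state())
for n in ("scene","side"):
    c=read_camera(n); np.savez(f"{n}.npz",**{k:np.array(v) for k,v in c.items()})
    cv2.imwrite(f"pics/{n}0.png",c["color"][:,:,::-1]); print(n,c["K"],c["R"],c["t"])
E
```

```text
{'t': 0.0, 'joints': array([ 1.00737210e+00,  4.91581229e-01,  1.55947888e+00,  2.99300950e-05,
        1.09169263e+00, -1.05580984e-01]), 'qvel': array([0.00085892, 0.00040485, 0.0004598 , 0.00049459, 0.00059023,
       0.00090763]), 'tau': array([ 7.56976715e-04, -6.12636995e+01, -2.58191568e+01,  6.92080893e-02,
        4.81750583e-02, -1.70724948e-04]), 'eef_pos': array([276.08425811, 560.43118521, 214.03815231]), 'tcp_rot': array([-3.14044183e+00, -1.48651881e-04,  2.68373552e+00]), 'ft_force': array([ 0.18792671, -0.23093929, -0.34183366]), 'moment': array([-0.0255305 ,  0.08953445,  0.02104304]), 'grip_force': 0.0, 'opening': 0.9998180860767784}
scene [[513.16482106   0.         320.91232929]
 [  0.         513.16482106 192.75199309]
 [  0.           0.           1.        ]] [[-0.83154145  0.55493225 -0.02426955]
 [ 0.33434138  0.46514828 -0.81966634]
 [-0.44357035 -0.68970086 -0.57232689]] [ 415.1609323   -92.48535171 1580.81671751]
side [[472.276333     0.         323.30427369]
 [  0.         472.276333   199.51801211]
 [  0.           0.           1.        ]] [[ 0.97142883 -0.23650952 -0.01973023]
 [-0.17551532 -0.65996301 -0.73050886]
 [ 0.15975108  0.71310032 -0.68261814]] [-485.22174412  136.64380749 1111.63035378]
```

View pics/scene0.png

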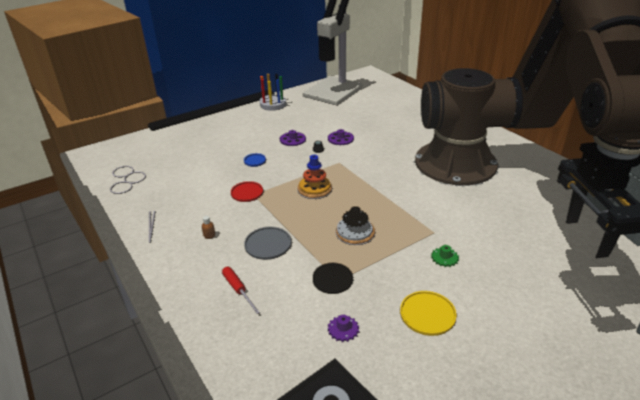

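View pics/side0.png

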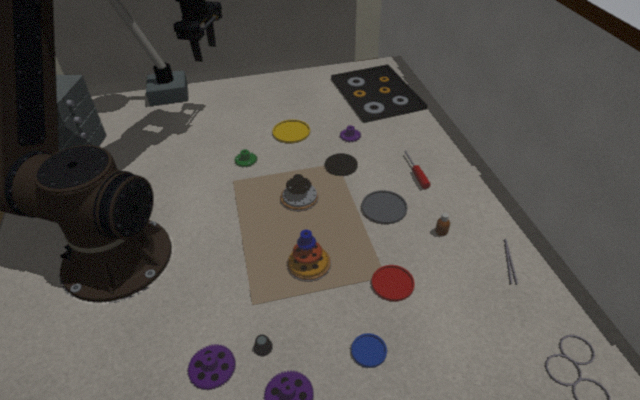

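Scene view: stack A at about (315,185) has brass at the bottom, copper in the middle and blue on top. Stack B at about (356,225) has steel with black on top. The dishes are blue (255,160), red (247,191), grey (268,242), black (333,278) and yellow (428,313). The loupe is at (318,146) and the bottle at (208,229). The look-alikes are purple (292,138), (341,137) and (343,327), and green (445,256).

```bash
cat > h.py <<'E'
import cv2, numpy as np
def ray(c,u,v):
    R,t=np.array(c["R"]),np.array(c["t"]); d=R.T@np.linalg.inv(c["K"])@np.array([u,v,1.0]); return -R.T@t,d
def onplane(c,u,v,z):
    o,d=ray(c,u,v); return (o+d*(z-o[2])/d[2])
def proj(c,X):
    p=np.array(c["K"])@(np.array(c["R"])@np.array(X,float)+np.array(c["t"])); return p[:2]/p[2]
def hsv(c): return cv2.cvtColor(np.ascontiguousarray(c["color"]),cv2.COLOR_RGB2HSV)
def plane_circle(c,mask,z):
    """largest contour -> points on plane z -> min enclosing circle (x,y,r), centroid"""
    cs,_=cv2.findContours(mask,cv2.RETR_EXTERNAL,cv2.CHAIN_APPROX_NONE)
    k=max(cs,key=cv2.contourArea)[:,0,:]
    P=np.array([onplane(c,u,v,z)[:2] for u,v in k],np.float32)
    e=cv2.fitEllipse(P); return np.round(e[0],1),np.round(e[1],1)
E
python3 - <<'E'
from h import *
C={n:dict(np.load(f"{n}.npz")) for n in("scene","side")}
seeds={"scene":dict(yellow=(428,313),grey=(268,242),red=(247,191),black=(333,278),blue=(255,160)),
"side":dict(yellow=(291,131),grey=(384,207),red=(392,282),black=(341,164),blue=(369,350))}
for n,c in C.items():
    im=cv2.cvtColor(cv2.resize(c["color"],None,fx=4,fy=4,interpolation=cv2.INTER_CUBIC),cv2.COLOR_RGB2Lab).astype(float)
    for k,(u,v) in seeds[n].items():
        ref=np.median(im[v*4-8:v*4+9,u*4-8:u*4+9].reshape(-1,3),0)
        bench=np.array([np.median(im[v*4-8:v*4+9,(u+s)*4-8:(u+s)*4+9].reshape(-1,3),0) for s in (38,-38)])
        bench=bench[np.argmax(bench[:,0])]
        m=((np.linalg.norm(im-ref,axis=2)<np.linalg.norm(im-bench,axis=2))*255).astype(np.uint8)
        w=np.zeros_like(m); cv2.circle(w,(u*4,v*4),160,255,-1); m&=w
        m=cv2.morphologyEx(m,cv2.MORPH_OPEN,np.ones((9,9)))
        _,l=cv2.connectedComponents(m); m=(l==l[v*4,u*4]).astype(np.uint8)*255
        c4=dict(c); c4["K"]=np.diag([4,4,1])@c["K"]+np.array([[0,0,1.5],[0,0,1.5],[0,0,0]])
        print(n,k,*plane_circle(c4,m,8))
# triangulate top hubs: blue hue
def tri(a,b):
    (o1,d1),(o2,d2)=ray(C["scene"],*a),ray(C["side"],*b)
    s=np.linalg.lstsq(np.c_[d1,-d2],o2-o1,rcond=None)[0]; p,q=o1+s[0]*d1,o2+s[1]*d2
    return (p+q)/2,np.linalg.norm(p-q)
print("stackA top",tri((314,159),(306,236))); print("stackB top",tri((355,210),(297,178)))
print("loupe",tri((318,147),(262,345)),"bottle",tri((208,229),(443,226)))
for n,(u,v),r in (("scene",(315,185),45),("scene",(356,225),45),("side",(308,258),45),("side",(299,192),40)):
    cv2.imwrite(f"c_{n}{u}.png",cv2.resize(C[n]["color"][v-r:v+r-10,u-r:u+r,::-1],(400,355),interpolation=cv2.INTER_CUBIC))
f=lambda s:cv2.imread(s)
cv2.imwrite("pics/crop.png",cv2.resize(np.vstack([np.hstack([f("c_scene315.png"),f("c_scene356.png")]),np.hstack([f("c_side308.png"),f("c_side299.png")])]),(676,600)))
E
```

```text
scene yellow [493.5 397.4] [116.9 123. ]
scene grey [660.8   2.9] [119.6 127.2]
scene red [ 600.8 -229.8] [ 95.4 104.9]
scene black [599.2 197.6] [ 93.5 101.3]
scene blue [ 501.5 -371.8] [70.5 82. ]
side yellow [491.5 392.3] [116.5 121.1]
side grey [657.2  -3.6] [119.3 126.9]
side red [ 597.2 -234.9] [95.4 99.8]
side black [596.4 191.5] [ 94.5 102.4]
side blue [ 497.7 -376.6] [70.5 73.9]
stackA top (array([ 429.49854256, -135.91757365,   99.51146017]), np.float64(1.2620413315919725))
stackB top (array([454.51861252,  89.73329849,  71.36740818]), np.float64(1.0303329252670135))
loupe (array([ 298.9684167 , -316.42505576,   10.23190244]), np.float64(0.29101293918257143)) bottle (array([ 767.50102835, -116.93805712,   21.06379194]), np.float64(0.8533556925416668))
```

View pics/crop.png

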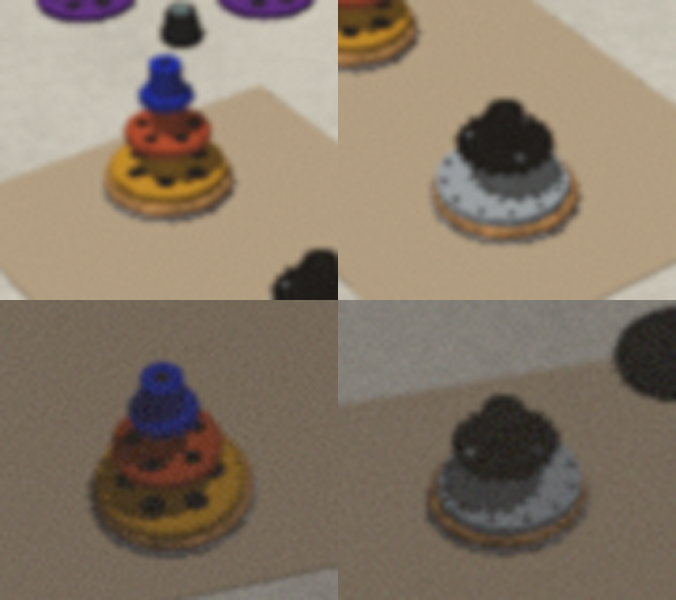

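Blue is on copper on brass in stack A, and black is on steel in stack B. The triangulated hub tops (about 100 and 71 mm, against 108 and 76 expected) and the dish sizes agree with the description. I'll square the tool and move above stack A.

Request:
carry_out(
  moves=[
    {"slide":[0,0,0],"spin":-0.2183},
    {"slide":[0,0,0],"spin":-0.2183},
    {"slide":[0,0,0],"spin":-0.2183},
    {"slide":[0,0,0],"spin":-0.2183},
    {"slide":[-0.06,-0.07,0],"spin":0},
    {"slide":[-0.06,-0.07,0],"spin":0},
    {"slide":[-0.06,-0.07,0],"spin":0},
    {"slide":[-0.06,-0.07,0],"spin":0},
    {"slide":[-0.06,-0.07,0],"spin":0},
    {"slide":[-0.06,-0.07,0],"spin":0},
    {"slide":[-0.06,-0.07,0],"spin":0},
    {"slide":[0,0,0],"spin":0},
  ],
  hand=0,
)

```text
t: 1.1
eef_pos: [447.4, 360.5, 214.4]
tcp_rot: [-3.141, 0.0, 3.137]
ft_force: [0.6, -0.3, 0.1]
opening: 1.002
grip_force: 0.0
```

Request:
carry_out(
  moves=[
    {"slide":[0,-0.095,0],"spin":0},
    {"slide":[0,-0.095,0],"spin":0},
    {"slide":[0,-0.095,0],"spin":0},
    {"slide":[0,-0.095,0],"spin":0},
    {"slide":[0,-0.095,0],"spin":0},
    {"slide":[0,-0.095,0],"spin":0},
    {"slide":[0,-0.095,0],"spin":0},
    {"slide":[0,-0.095,0],"spin":0},
    {"slide":[0,-0.095,0],"spin":0},
    {"slide":[0,-0.095,0],"spin":0},
    {"slide":[0,-0.095,0],"spin":0},
    {"slide":[0,0,0],"spin":0},
  ],
)

```text
t: 2.1
eef_pos: [444.0, -58.2, 214.6]
tcp_rot: [-3.141, 0.0, 3.137]
ft_force: [0.4, 0.6, 0.3]
opening: 1.003
grip_force: 0.0
```

Run:
```python
from cell import state, read_camera
from h import *
s=state(); print(s["eef_pos"],s["tcp_rot"],s["joints"])
c=read_camera("wrist"); np.savez("w1.npz",**c); cv2.imwrite("pics/w1.png",c["color"][:,:,::-1]); print(c["K"],c["R"],c["t"])
for p in ([429.5,-136,108],[454.5,90,76]): print(proj(c,p))
```

```text
[443.96753929 -58.23665365 214.55448415] [-3.14071631e+00  3.22483579e-04  3.13665740e+00] [-2.77673901e-01  2.39420111e-01  1.97244245e+00 -9.45018484e-04
  9.29183680e-01 -1.84296946e+00]
[[314.80113899   0.         320.43677029]
 [  0.         314.80113899 200.39603693]
 [  0.           0.           1.        ]] [[ 0.00374084  0.99999113 -0.00193291]
 [ 0.96267721 -0.00307814  0.27063467]
 [ 0.27062632 -0.00287317 -0.96268019]] [  56.15056592 -456.62103551  270.73131107]
[233.28995186 185.39505923]
[465.60016651 201.58224068]
```

View pics/w1.png

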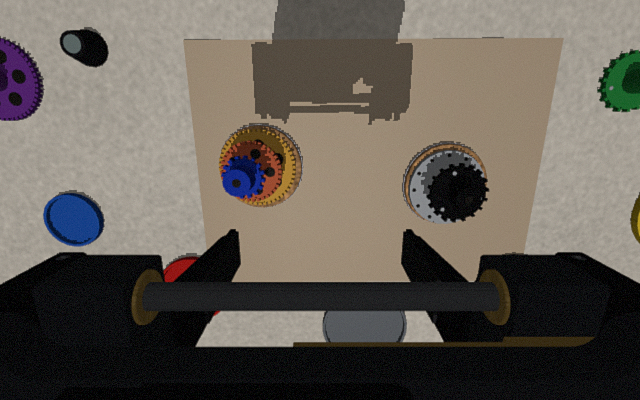

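The wrist picture shows the blue hub top near (236,182) on the brass/copper stack and the black wheel near (457,190) on steel. The blue dish is at (74,218) and the loupe at (84,47).

Run:
```python
from h import *
c=dict(np.load("w1.npz"))
print("blue hub",onplane(c,236,182,108))
H=hsv(c); m=cv2.inRange(H,(105,120,40),(125,255,255)); m[:,:180]=0; m[250:]=0; m[:,300:]=0
print("blue mask bbox",cv2.boundingRect(m))
print("dish blue",*plane_circle(c,cv2.inRange(H[:,:130],(95,100,40),(118,255,255)),9))
a=cv2.resize(c["color"][120:240,210:310,::-1],(500,600),interpolation=cv2.INTER_CUBIC)
b=cv2.resize(c["color"][140:236,416:496,::-1],(500,600),interpolation=cv2.INTER_CUBIC)
b=cv2.convertScaleAbs(b,alpha=3)
cv2.imwrite("pics/w1c.png",cv2.resize(np.hstack([a,b]),(800,480)))
```

```text
blue hub [ 426.38544854 -133.32057307  108.        ]
blue mask bbox (222, 156, 43, 42)
dish blue [ 495.8 -370.2] [68.1 74.8]
```

View pics/w1c.png

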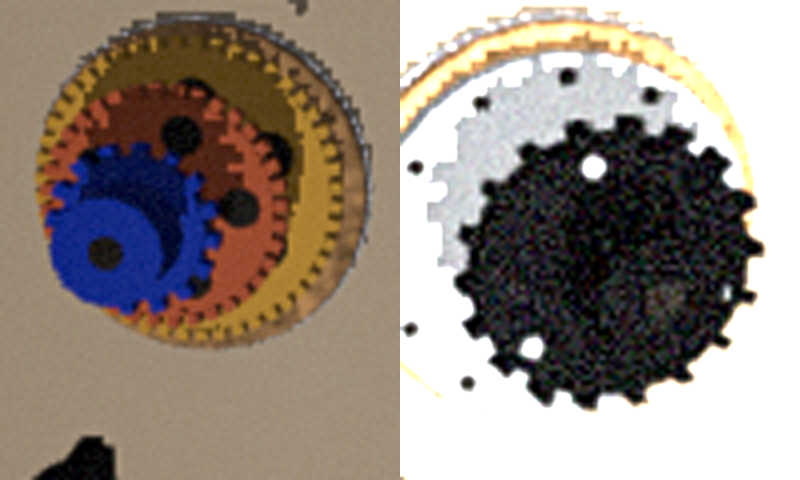

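Request:
carry_out(
  moves=[
    {"slide":[0.014,-0.0625,0],"spin":0},
    {"slide":[0.014,-0.0625,0],"spin":0},
    {"slide":[0.014,-0.0625,0],"spin":0},
    {"slide":[0,0,0.07],"spin":0},
    {"slide":[0,0,0.07],"spin":0},
    {"slide":[0,0,0.07],"spin":0},
    {"slide":[0,0,0.05],"spin":0},
    {"slide":[0,0,0.03],"spin":0},
    {"slide":[0,0,0.016],"spin":0},
    {"slide":[0,0,0],"spin":0},
    {"slide":[0,0,0],"spin":0},
  ],
)

```text
t: 3.07
eef_pos: [427.3, -127.9, 92.4]
tcp_rot: [3.141, -0.0, -3.141]
ft_force: [0.1, -1.1, -0.2]
opening: 1.004
grip_force: 0.0
```

Run:
```python
from cell import state, read_camera
from h import *
c1=dict(np.load("w1.npz")); print("black disc",onplane(c1,458.2,192.4,52),"hub?",onplane(c1,468.6,199.4,76))
s=state(); print(s["eef_pos"],s["tcp_rot"])
c=read_camera("side"); cv2.imwrite("pics/s2.png",cv2.resize(c["color"][180:300,230:390,::-1],(800,600),interpolation=cv2.INTER_CUBIC))
```

```text
black disc [450.96453963  92.12674698  52.        ] hub? [452.20440339  92.76479494  76.        ]
[ 427.25476345 -127.88325555   92.44433261] [ 3.14138208e+00 -1.45440357e-04 -3.14143292e+00]
```

View pics/s2.png

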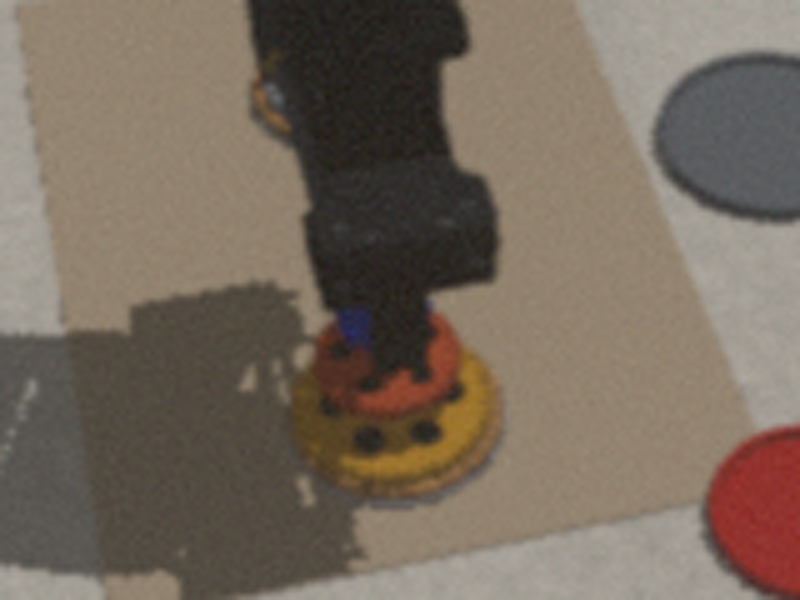

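The side view shows the finger over the blue hub, with the stack undisturbed. I'll correct y by 5 mm, go down 4.5 mm, and grip.

Request:
carry_out(
  moves=[
    {"slide":[0,-0.0125,0.011],"spin":0},
    {"slide":[0,0,0],"spin":0},
    {"slide":[0,0,0],"spin":0},
  ],
)

```text
t: 3.37
eef_pos: [427.2, -133.7, 88.1]
tcp_rot: [-3.141, 0.001, 3.141]
ft_force: [0.2, -0.1, 0.4]
opening: 1.0
grip_force: 0.0
```

Request:
carry_out(
  hand=1,
  moves=[
    {"slide":[0,0,0],"spin":0},
    {"slide":[0,0,0],"spin":0},
    {"slide":[0,0,0],"spin":0},
    {"slide":[0,0,0],"spin":0},
    {"slide":[0,0,0],"spin":0},
    {"slide":[0,0,0],"spin":0},
    {"slide":[0,0,0],"spin":0},
    {"slide":[0,0,0],"spin":0},
    {"slide":[0,0,0],"spin":0},
    {"slide":[0,0,0],"spin":0},
  ],
)

```text
t: 4.2
eef_pos: [427.0, -133.4, 87.8]
tcp_rot: [3.142, 0.0, 3.141]
ft_force: [-0.1, 0.2, 0.5]
opening: 0.353
grip_force: 0.0
```

Request:
carry_out(
  moves=[
    {"slide":[0,0,0],"spin":0},
    {"slide":[0,0,0],"spin":0},
    {"slide":[0,0,0],"spin":0},
    {"slide":[0,0,-0.02],"spin":0},
    {"slide":[0,0,-0.04],"spin":0},
    {"slide":[0,0,-0.06],"spin":0},
    {"slide":[0,0,0],"spin":0},
  ],
)

```text
t: 4.78
eef_pos: [428.2, -133.9, 139.2]
tcp_rot: [-3.14, 0.004, 3.141]
ft_force: [1.1, 0.2, -1.1]
opening: 0.266
grip_force: 30.0
```

Request:
carry_out(
  moves=[
    {"slide":[-0.02,-0.05,0],"spin":0},
    {"slide":[-0.025,-0.085,0],"spin":0},
    {"slide":[-0.025,-0.085,0],"spin":0},
    {"slide":[-0.025,-0.085,0],"spin":0},
    {"slide":[-0.025,-0.085,0],"spin":0},
    {"slide":[-0.025,-0.085,0],"spin":0},
    {"slide":[-0.02,-0.08,0],"spin":0},
    {"slide":[-0.01,-0.0425,0],"spin":0},
    {"slide":[0,0,0],"spin":0},
    {"slide":[0,0,0],"spin":0},
  ],
)

```text
t: 5.62
eef_pos: [496.4, -372.7, 135.3]
tcp_rot: [3.141, -0.001, 3.14]
ft_force: [-0.8, -0.3, -1.3]
opening: 0.264
grip_force: 30.0
```

Run:
```python
from cell import state, read_camera
from h import *
s=state(); print(s["eef_pos"],s["tcp_rot"],s["joints"][[0,5]])
c=read_camera("wrist"); np.savez("w2.npz",**c)
p=onplane
print(proj(c,[498,-373,9]))
for n in ("side",):
    d=read_camera(n); cv2.imwrite("s3.png",d["color"][250:400,260:480,::-1])
a=cv2.imread("s3.png"); 
cv2.imwrite("pics/w2.png",np.hstack([cv2.resize(c["color"][:,:,::-1],(480,300)),cv2.resize(a,(320,218)) if 0 else cv2.copyMakeBorder(cv2.resize(a,(320,218)),0,82,0,0,cv2.BORDER_CONSTANT)]))
```

```text
[ 496.42833496 -372.69550751  135.25073906] [ 3.14072409e+00 -6.80276253e-04  3.13981457e+00] [-0.75042036 -2.31957025]
[319.29619953 196.79080922]
```

View pics/w2.png

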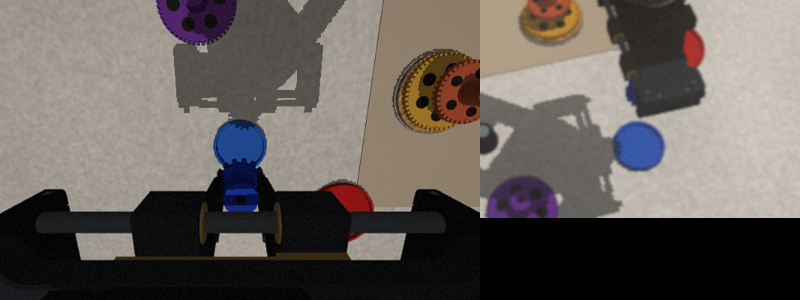

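The wheel is held level, and the blue dish is under the tool at wrist pixel (320,193). I'll measure its edges from this near view.

Run:
```python
from h import *
c=dict(np.load("w2.npz")); H=hsv(c)
m=cv2.inRange(H,(98,100,40),(122,255,255)); m[215:]=0
cols=np.where(m[185:200].any(0))[0]; u=(cols.min()+cols.max())/2
rows=np.where(m[:,int(u)-3:int(u)+4].any(1))[0]
print(cols.min(),cols.max(),rows.min())
L,Rr=onplane(c,cols.min(),192,10),onplane(c,cols.max()+1,192,10)
print(L,Rr,Rr-L,"y",(L+Rr)[1]/2,"x top edge outer+35:",onplane(c,u,rows.min(),10)[0]+35)
```

```text
284 355 160
[ 492.9208498  -407.09394399   10.        ] [ 492.96073037 -337.52404084   10.        ] [3.98805744e-02 6.95699031e+01 5.68434189e-14] y -372.308992418054 x top edge outer+35: 496.94480386285704
```

Request:
carry_out(
  moves=[
    {"slide":[0,0,0.07],"spin":0},
    {"slide":[0,0,0.07],"spin":0},
    {"slide":[0,0,0.07],"spin":0},
    {"slide":[0,0,0.04],"spin":0},
    {"slide":[0,0,0.02],"spin":0},
    {"slide":[0,0,0.015],"spin":0},
    {"slide":[0,0,0],"spin":0},
    {"slide":[0,0,0],"spin":0},
    {"slide":[0,0,0],"spin":0},
  ],
)

```text
t: 6.47
eef_pos: [497.4, -372.7, 23.0]
tcp_rot: [-3.14, 0.001, 3.141]
ft_force: [0.9, 0.2, -0.7]
opening: 0.269
grip_force: 30.0
```

Request:
carry_out(
  moves=[
    {"slide":[0,0,0.006],"spin":0},
    {"slide":[0,0,0.006],"spin":0},
    {"slide":[0,0,0.005],"spin":0},
    {"slide":[0,0,0],"spin":0},
    {"slide":[0,0,0],"spin":0},
  ],
)

```text
t: 6.88
eef_pos: [497.0, -372.7, 15.7]
tcp_rot: [-3.141, 0.001, 3.141]
ft_force: [-1.6, 1.5, 6.4]
opening: 0.268
grip_force: 30.0
```

Touching the floor with 6 N. I'll release and lift.

Request:
carry_out(
  hand=0.45,
  moves=[
    {"slide":[0,0,0],"spin":0},
    {"slide":[0,0,0],"spin":0},
    {"slide":[0,0,0],"spin":0},
    {"slide":[0,0,0],"spin":0},
    {"slide":[0,0,0],"spin":0},
    {"slide":[0,0,-0.02],"spin":0},
    {"slide":[0,0,-0.06],"spin":0},
    {"slide":[0,0,-0.08],"spin":0},
    {"slide":[0,0,-0.08],"spin":0},
    {"slide":[0,0,-0.08],"spin":0},
    {"slide":[0,0,0],"spin":0},
  ],
)

```text
t: 7.8
eef_pos: [498.6, -374.0, 149.7]
tcp_rot: [-3.135, 0.007, 3.141]
ft_force: [1.2, -0.0, 0.2]
opening: 0.55
grip_force: 0.0
```

Run:
```python
from cell import state, read_camera
from h import *
s=state(); print(s["eef_pos"])
c=read_camera("wrist"); np.savez("w3.npz",**c)
cv2.imwrite("pics/w3.png",c["color"][60:310,130:,::-1].repeat(1,0))
```

```text
[ 498.6129004  -373.96288642  149.71911751]
```

View pics/w3.png

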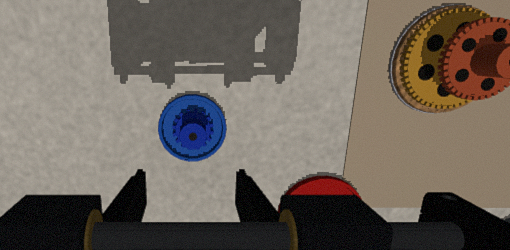

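Blue lies centred in its dish. Back to stack A for copper.

Request:
carry_out(
  moves=[
    {"slide":[0.02,0.06,0],"spin":0},
    {"slide":[0.025,0.085,0],"spin":0},
    {"slide":[0.025,0.085,0],"spin":0},
    {"slide":[0.025,0.085,0],"spin":0},
    {"slide":[0.025,0.085,0],"spin":0},
    {"slide":[0.025,0.085,0],"spin":0},
    {"slide":[0.02,0.08,0],"spin":0},
    {"slide":[0.01,0.04,0],"spin":0},
    {"slide":[0,0,0],"spin":0},
    {"slide":[0,0,0],"spin":0},
  ],
)

```text
t: 8.68
eef_pos: [427.0, -130.0, 142.9]
tcp_rot: [3.141, -0.0, -3.141]
ft_force: [-0.3, -0.5, -0.7]
opening: 0.548
grip_force: 0.0
```

Run:
```python
from cell import state, read_camera
from h import *
c1=dict(np.load("w1.npz")); print("copper by w1",onplane(c1,251.9,171.2,52))
s=state(); print(s["eef_pos"],s["tcp_rot"])
c=read_camera("wrist"); np.savez("w4.npz",**c); print(proj(c,[427,-133,76]))
u,v=320,190
cv2.imwrite("pics/w4.png",cv2.resize(c["color"][90:270,220:420,::-1],(667,600),interpolation=cv2.INTER_CUBIC))
```

```text
copper by w1 [ 426.86190334 -130.92380716   52.        ]
[ 427.01936303 -130.04494858  142.87113922] [ 3.14147998e+00 -2.33837160e-04 -3.14050789e+00]
[315.70709856 214.21952233]
```

View pics/w4.png

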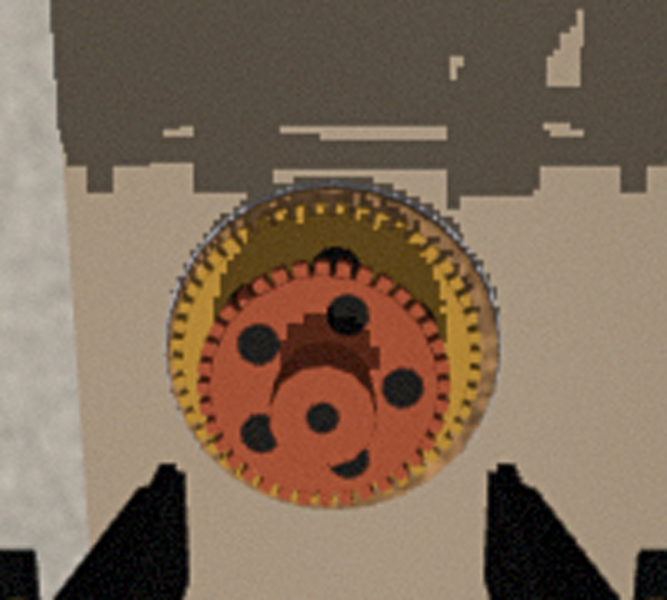

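The copper hub top is at crop (322,418), full (316.6,215.4), which gives (427.8,-132.4). Going down.

Request:
carry_out(
  moves=[
    {"slide":[-0.001,-0.006,0.06],"spin":0},
    {"slide":[0,0,0.07],"spin":0},
    {"slide":[0,0,0.05],"spin":0},
    {"slide":[0,0,0.02],"spin":0},
    {"slide":[0,0,0],"spin":0},
    {"slide":[0,0,0],"spin":0},
    {"slide":[0,0,0],"spin":0},
  ],
)

```text
t: 9.32
eef_pos: [428.0, -133.4, 63.8]
tcp_rot: [-3.141, 0.001, 3.141]
ft_force: [0.5, -0.1, -0.2]
opening: 0.546
grip_force: 0.0
```

Request:
carry_out(
  moves=[
    {"slide":[0,0.002,0.01],"spin":0},
    {"slide":[0,0,0.01],"spin":0},
    {"slide":[0,0,0],"spin":0},
    {"slide":[0,0,0],"spin":0},
  ],
)

```text
t: 9.65
eef_pos: [427.5, -132.0, 55.1]
tcp_rot: [3.142, 0.0, 3.141]
ft_force: [0.1, 0.1, 0.0]
opening: 0.55
grip_force: 0.0
```

Request:
carry_out(
  hand=1,
  moves=[
    {"slide":[0,0,0],"spin":0},
    {"slide":[0,0,0],"spin":0},
    {"slide":[0,0,0],"spin":0},
    {"slide":[0,0,0],"spin":0},
    {"slide":[0,0,0],"spin":0},
    {"slide":[0,0,0],"spin":0},
    {"slide":[0,0,0],"spin":0},
    {"slide":[0,0,0],"spin":0},
    {"slide":[0,0,0],"spin":0},
  ],
)

```text
t: 10.4
eef_pos: [427.5, -132.1, 55.1]
tcp_rot: [-3.142, 0.0, 3.141]
ft_force: [-0.2, -0.5, 2.3]
opening: 0.269
grip_force: 30.0
```

Request:
carry_out(
  moves=[
    {"slide":[0,0,-0.02],"spin":0},
    {"slide":[0,0,-0.05],"spin":0},
    {"slide":[0,0,-0.08],"spin":0},
    {"slide":[-0.05,-0.03,-0.02],"spin":0},
    {"slide":[-0.08,-0.045,0],"spin":0},
    {"slide":[-0.08,-0.045,0],"spin":0},
    {"slide":[-0.08,-0.045,0],"spin":0},
    {"slide":[-0.08,-0.045,0],"spin":0},
    {"slide":[-0.055,-0.0375,0],"spin":0},
    {"slide":[0,0,0],"spin":0},
    {"slide":[0,0,0],"spin":0},
    {"slide":[0,0,0],"spin":0},
  ],
)

```text
t: 11.4
eef_pos: [596.5, -230.5, 122.8]
tcp_rot: [3.141, -0.001, 3.141]
ft_force: [0.0, -0.5, -1.5]
opening: 0.27
grip_force: 30.0
```

```bash
cat > dish.py <<'E'
from cell import state, read_camera
from h import *
import sys
def go(X,rad,tag):
    """expected dish centre X, outer rim radius rad; edges by Lab contrast against bench along row/column through the centre"""
    s=state(); print(s["eef_pos"],s["tcp_rot"])
    c=read_camera("wrist"); np.savez(tag+".npz",**c); L=cv2.cvtColor(c["color"],cv2.COLOR_RGB2Lab).astype(float)
    top=proj(c,[X[0]-rad,X[1],10]); l=proj(c,[X[0]-15,X[1]-rad,10]); r=proj(c,[X[0]-15,X[1]+rad,10])
    print("pred top,l,r",top.round(),l.round(),r.round())
    def edge(a,b):  # strongest step between pixels a->b
        n=int(np.hypot(*(b-a)))*2; P=np.array([a+(b-a)*i/n for i in range(n+1)]); q=np.array([cv2.remap(L.astype(np.float32),np.float32([[p[0]]]),np.float32([[p[1]]]),1)[0,0] for p in P])
        q=cv2.blur(q.astype(np.float32),(1,3)); g=np.linalg.norm(q[4:]-q[:-4],axis=1); i=g.argmax()+2; return P[i],g.max()
    out=[]
    for d,e in (((-1,0),top),((0,-1),l),((0,1),r)):
        x0=X[0] if d[0] else X[0]-15
        k=rad if d[0] else np.sqrt(rad**2-225)
        a=proj(c,[x0+d[0]*(k-14),X[1]+d[1]*(k-14),10]); b=proj(c,[x0+d[0]*(k+14),X[1]+d[1]*(k+14),10])
        p,g=edge(a,b); w=onplane(c,*p,10); out.append(w); print("edge",p.round(1),w.round(1),round(float(g)))
    print("centre x",out[0][0]+rad,"y",(out[1][1]+out[2][1])/2,"chord",out[2][1]-out[1][1],"expected",2*np.sqrt(rad**2-225))
    return c
go([float(sys.argv[1]),float(sys.argv[2])],float(sys.argv[3]),sys.argv[4])
E
python3 dish.py 597 -231 47 w5
```

```text
[ 596.45622851 -230.547413    122.82889405] [ 3.14068492e+00 -1.41077438e-03  3.14101233e+00]
pred top,l,r [319. 149.] [268. 184.] [370. 184.]
edge [319. 148.] [ 549.4 -231.    10. ] 64
edge [271.6 183.8] [ 582.  -274.6   10. ] 104
edge [367.5 183.9] [ 582.  -186.5   10. ] 88
centre x 596.3608834638426 y -230.53334135762944 chord 88.15089643623384 expected 89.08422980528034
```

Request:
carry_out(
  moves=[
    {"slide":[0,0,0.05],"spin":0},
    {"slide":[0,0,0.07],"spin":0},
    {"slide":[0,0,0.07],"spin":0},
    {"slide":[0,0,0.04],"spin":0},
    {"slide":[0,0,0.02],"spin":0},
    {"slide":[0,0,0],"spin":0},
    {"slide":[0,0,0],"spin":0},
    {"slide":[0,0,0],"spin":0},
  ],
)

```text
t: 12.12
eef_pos: [597.9, -231.3, 24.5]
tcp_rot: [-3.141, 0.002, 3.141]
ft_force: [0.4, 0.2, -1.5]
opening: 0.27
grip_force: 30.0
```

Request:
carry_out(
  moves=[
    {"slide":[0.002,0.001,0.008],"spin":0},
    {"slide":[0,0,0.008],"spin":0},
    {"slide":[0,0,0.006],"spin":0},
    {"slide":[0,0,0.001],"spin":0},
    {"slide":[0,0,0],"spin":0},
    {"slide":[0,0,0],"spin":0},
  ],
)

```text
t: 12.62
eef_pos: [596.7, -230.8, 14.8]
tcp_rot: [-3.141, 0.001, 3.141]
ft_force: [-2.5, 0.7, 7.8]
opening: 0.266
grip_force: 30.0
```

Request:
carry_out(
  hand=0.45,
  moves=[
    {"slide":[0,0,0],"spin":0},
    {"slide":[0,0,0],"spin":0},
    {"slide":[0,0,0],"spin":0},
    {"slide":[0,0,0],"spin":0},
    {"slide":[0,0,0],"spin":0},
    {"slide":[0,0,-0.02],"spin":0},
    {"slide":[0,0,-0.06],"spin":0},
    {"slide":[0,0,-0.08],"spin":0},
    {"slide":[0,0,-0.07],"spin":0},
    {"slide":[0.06,0.04,0],"spin":0},
    {"slide":[0.08,0.05,0],"spin":0},
    {"slide":[0.08,0.05,0],"spin":0},
  ],
)

```text
t: 13.62
eef_pos: [507.6, -174.1, 106.6]
tcp_rot: [-3.141, 0.001, 3.141]
ft_force: [-0.3, 0.9, 0.4]
opening: 0.55
grip_force: 0.0
```

Request:
carry_out(
  moves=[
    {"slide":[0.08,0.05,0],"spin":0},
    {"slide":[0.08,0.04,0],"spin":0},
    {"slide":[0.04,0.02,0],"spin":0},
    {"slide":[0,0,0],"spin":0},
    {"slide":[0,0,0],"spin":0},
    {"slide":[0,0,0],"spin":0},
  ],
)

```text
t: 14.12
eef_pos: [429.8, -131.2, 106.3]
tcp_rot: [-3.141, 0.002, 3.141]
ft_force: [0.6, -0.7, 0.0]
opening: 0.552
grip_force: 0.0
```

Run:
```python
from cell import state, read_camera
from h import *
s=state(); print(s["eef_pos"],s["tcp_rot"])
c=read_camera("wrist"); np.savez("w6.npz",**c); print(proj(c,[428,-131,44]))
d=read_camera("scene"); 
a=cv2.resize(c["color"][90:270,220:420,::-1],(444,400),interpolation=cv2.INTER_CUBIC)
b=cv2.resize(d["color"][140:220,220:290,::-1],(350,400),interpolation=cv2.INTER_CUBIC)
cv2.imwrite("pics/w6.png",np.hstack([a,b]))
```

```text
[ 429.83489812 -131.23389762  106.31380262] [-3.14086326e+00  1.72314982e-03  3.14097389e+00]
[319.79559095 213.69160998]
```

View pics/w6.png

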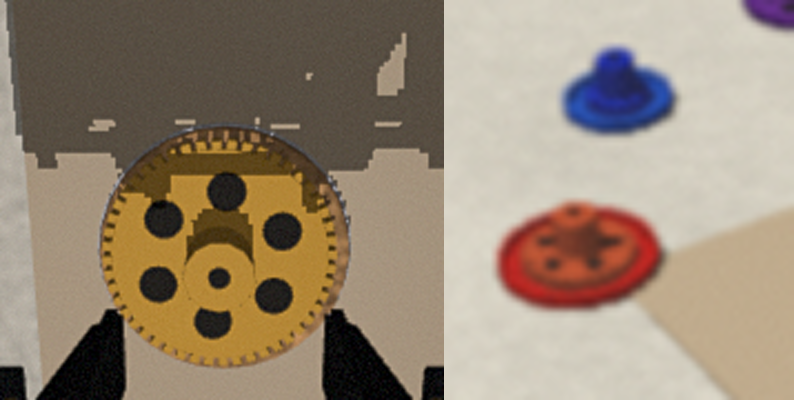

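Blue and copper both lie in their dishes. The brass hub top is at (318.6,215.1), which gives (428.9,-131.7), almost under the tool.

Request:
carry_out(
  moves=[
    {"slide":[0.002,-0.001,0.05],"spin":0},
    {"slide":[0,0,0.07],"spin":0},
    {"slide":[0,0,0.05],"spin":0},
    {"slide":[0,0,0.02],"spin":0},
    {"slide":[0,0,0],"spin":0},
    {"slide":[0,0,0],"spin":0},
    {"slide":[0,0,0],"spin":0},
  ],
)

```text
t: 14.8
eef_pos: [428.4, -131.3, 30.6]
tcp_rot: [-3.141, 0.001, 3.141]
ft_force: [-0.4, 0.0, -0.4]
opening: 0.549
grip_force: 0.0
```

Request:
carry_out(
  moves=[
    {"slide":[0,0,0.009],"spin":0},
    {"slide":[0,0,0.009],"spin":0},
    {"slide":[0,0,0],"spin":0},
    {"slide":[0,0,0],"spin":0},
  ],
)

```text
t: 15.13
eef_pos: [427.9, -131.0, 22.7]
tcp_rot: [-3.142, 0.0, 3.141]
ft_force: [-0.5, 0.0, -0.7]
opening: 0.545
grip_force: 0.0
```

Request:
carry_out(
  hand=1,
  moves=[
    {"slide":[0,0,0],"spin":0},
    {"slide":[0,0,0],"spin":0},
    {"slide":[0,0,0],"spin":0},
    {"slide":[0,0,0],"spin":0},
    {"slide":[0,0,0],"spin":0},
    {"slide":[0,0,0],"spin":0},
    {"slide":[0,0,0],"spin":0},
    {"slide":[0,0,0],"spin":0},
  ],
)

```text
t: 15.8
eef_pos: [427.9, -131.1, 22.7]
tcp_rot: [-3.142, 0.0, 3.141]
ft_force: [-0.2, -1.1, 1.4]
opening: 0.265
grip_force: 30.0
```

Request:
carry_out(
  moves=[
    {"slide":[0,0,-0.02],"spin":0},
    {"slide":[0,0,-0.05],"spin":0},
    {"slide":[0,0,-0.07],"spin":0},
    {"slide":[0,0,-0.08],"spin":0},
    {"slide":[0,0,-0.06],"spin":0},
    {"slide":[0,0.03,-0.02],"spin":0},
    {"slide":[-0.02,0.07,0],"spin":0},
    {"slide":[-0.02,0.09,0],"spin":0},
    {"slide":[-0.02,0.09,0],"spin":0},
    {"slide":[-0.02,0.09,0],"spin":0},
    {"slide":[-0.02,0.09,0],"spin":0},
    {"slide":[-0.02,0.09,0],"spin":0},
  ],
)

```text
t: 16.8
eef_pos: [475.0, 91.5, 142.0]
tcp_rot: [3.141, -0.001, 3.141]
ft_force: [1.0, -0.4, -2.6]
opening: 0.268
grip_force: 30.0
```

Request:
carry_out(
  moves=[
    {"slide":[-0.01,0.09,0],"spin":0},
    {"slide":[-0.01,0.09,0],"spin":0},
    {"slide":[-0.01,0.09,0],"spin":0},
    {"slide":[0,0.09,0],"spin":0},
    {"slide":[0,0.09,0],"spin":0},
    {"slide":[0,0.09,0],"spin":0},
    {"slide":[0,0.09,0],"spin":0},
    {"slide":[0,0.07,0],"spin":0},
    {"slide":[0,0,0],"spin":0},
    {"slide":[0,0,0],"spin":0},
    {"slide":[0,0,0],"spin":0},
  ],
)

```text
t: 17.72
eef_pos: [487.0, 368.7, 141.8]
tcp_rot: [-3.14, -0.002, 3.142]
ft_force: [0.5, -0.3, -2.8]
opening: 0.272
grip_force: 30.0
```

```bash
python3 dish.py 490 396 59 w7
python3 - <<'E'
from h import *
c=dict(np.load("w6.npz"));
E
```

```text
[487.03079077 368.67194724 141.75030055] [-3.14048067e+00 -1.72452986e-03  3.14158369e+00]
pred top,l,r [349. 136.] [288. 182.] [408. 182.]
edge [349.  135.1] [429.9 396.   10. ] 30
edge [285.9 182. ] [475.  335.4  10. ] 101
edge [402.5 182.2] [475.  449.6  10. ] 73
centre x 488.8898939583431 y 392.5010604045784 chord 114.12274163987098 expected 114.12274094149684
```

Request:
carry_out(
  moves=[
    {"slide":[-0.005,0.04,0],"spin":0},
    {"slide":[0,0.0195,0.03],"spin":0},
    {"slide":[0,0,0.06],"spin":0},
    {"slide":[0,0,0.07],"spin":0},
    {"slide":[0,0,0.07],"spin":0},
    {"slide":[0,0,0.04],"spin":0},
    {"slide":[0,0,0.015],"spin":0},
    {"slide":[0,0,0],"spin":0},
    {"slide":[0,0,0],"spin":0},
    {"slide":[0,0,0],"spin":0},
  ],
)

```text
t: 18.6
eef_pos: [490.7, 392.9, 29.8]
tcp_rot: [3.141, 0.002, 3.141]
ft_force: [0.7, 0.6, -2.1]
opening: 0.27
grip_force: 30.0
```

Request:
carry_out(
  moves=[
    {"slide":[0.002,0,0.012],"spin":0},
    {"slide":[0,0,0.01],"spin":0},
    {"slide":[0,0,0.008],"spin":0},
    {"slide":[0,0,0.005],"spin":0},
    {"slide":[0,0,0.001],"spin":0},
    {"slide":[0,0,0],"spin":0},
    {"slide":[0,0,0],"spin":0},
  ],
)

```text
t: 19.18
eef_pos: [489.2, 392.7, 14.7]
tcp_rot: [3.142, 0.0, 3.141]
ft_force: [-2.5, -1.4, 6.3]
opening: 0.266
grip_force: 30.0
```

Request:
carry_out(
  hand=0.45,
  moves=[
    {"slide":[0,0,0],"spin":0},
    {"slide":[0,0,0],"spin":0},
    {"slide":[0,0,0],"spin":0},
    {"slide":[0,0,0],"spin":0},
    {"slide":[0,0,0],"spin":0},
    {"slide":[0,0,-0.02],"spin":0},
    {"slide":[0,0,-0.06],"spin":0},
    {"slide":[0,0,-0.08],"spin":0},
    {"slide":[0,0,-0.08],"spin":0},
    {"slide":[0,-0.03,-0.08],"spin":0},
    {"slide":[0.01,-0.08,0],"spin":0},
    {"slide":[0.01,-0.09,0],"spin":0},
  ],
)

```text
t: 20.18
eef_pos: [481.7, 313.2, 144.7]
tcp_rot: [3.139, 0.004, -3.14]
ft_force: [-0.5, 0.2, 0.3]
opening: 0.551
grip_force: 0.0
```

Request:
carry_out(
  moves=[
    {"slide":[0.02,-0.09,0],"spin":0},
    {"slide":[0.02,-0.09,0],"spin":0},
    {"slide":[0.02,-0.09,0],"spin":0},
    {"slide":[0.01,-0.09,0],"spin":0},
    {"slide":[0,-0.09,0],"spin":0},
    {"slide":[0,-0.07,0],"spin":0},
    {"slide":[0,-0.03,0],"spin":0},
    {"slide":[0,0,0],"spin":0},
    {"slide":[0,0,0],"spin":0},
    {"slide":[0,0,0],"spin":0},
  ],
)

```text
t: 21.02
eef_pos: [453.3, 93.4, 142.5]
tcp_rot: [3.141, 0.001, 3.141]
ft_force: [0.5, -0.6, -0.2]
opening: 0.549
grip_force: 0.0
```

Run:
```python
from cell import state, read_camera
from h import *
s=state(); print(s["eef_pos"],s["tcp_rot"])
c=read_camera("wrist"); np.savez("w8.npz",**c); print(proj(c,[452,92.5,76]))
d=read_camera("scene"); 
a=cv2.resize(c["color"][90:270,220:420,::-1],(444,400),interpolation=cv2.INTER_CUBIC); a=cv2.convertScaleAbs(a,alpha=3)
b=cv2.resize(d["color"][270:350,390:460,::-1],(350,400),interpolation=cv2.INTER_CUBIC)
cv2.imwrite("pics/w8.png",np.hstack([a,b]))
```

```text
[453.26639646  93.38270316 142.52735096] [3.14135372e+00 5.22084035e-04 3.14113512e+00]
[318.32722902 212.78710715]
```

View pics/w8.png

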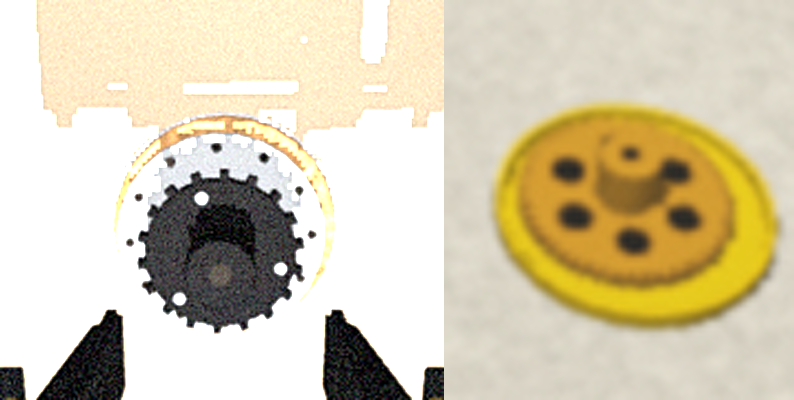

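The black hub top is at (318.6,213.4), which gives (452.4,92.7), under the tool. Brass looks seated in the yellow dish, and I'll check its centring with numbers.

Run:
```python
from h import *
c=dict(np.load("scene.npz")); print("brass bore",onplane(c,427.2,300.6,36))
```

```text
brass bore [492.95500391 391.94088238  36.        ]
```

Request:
carry_out(
  moves=[
    {"slide":[0.002,-0.001,0.06],"spin":0},
    {"slide":[0,0,0.07],"spin":0},
    {"slide":[0,0,0.05],"spin":0},
    {"slide":[0,0,0.02],"spin":0},
    {"slide":[0,0,0],"spin":0},
    {"slide":[0,0,0],"spin":0},
    {"slide":[0,0,0],"spin":0},
  ],
)

```text
t: 21.7
eef_pos: [452.9, 92.7, 63.2]
tcp_rot: [3.141, 0.001, 3.142]
ft_force: [-0.4, 0.1, -0.8]
opening: 0.55
grip_force: 0.0
```

Request:
carry_out(
  moves=[
    {"slide":[0,0,0.009],"spin":0},
    {"slide":[0,0,0.009],"spin":0},
    {"slide":[0,0,0],"spin":0},
    {"slide":[0,0,0],"spin":0},
  ],
)

```text
t: 22.03
eef_pos: [452.4, 92.4, 55.1]
tcp_rot: [3.142, 0.0, 3.141]
ft_force: [0.1, -0.3, 0.4]
opening: 0.55
grip_force: 0.0
```

Request:
carry_out(
  hand=1,
  moves=[
    {"slide":[0,0,0],"spin":0},
    {"slide":[0,0,0],"spin":0},
    {"slide":[0,0,0],"spin":0},
    {"slide":[0,0,0],"spin":0},
    {"slide":[0,0,0],"spin":0},
    {"slide":[0,0,0],"spin":0},
    {"slide":[0,0,0],"spin":0},
    {"slide":[0,0,0],"spin":0},
  ],
)

```text
t: 22.7
eef_pos: [452.4, 92.4, 55.1]
tcp_rot: [3.142, 0.0, 3.141]
ft_force: [-0.1, -0.6, 1.5]
opening: 0.267
grip_force: 30.0
```

Request:
carry_out(
  moves=[
    {"slide":[0,0,-0.02],"spin":0},
    {"slide":[0,0,-0.05],"spin":0},
    {"slide":[0,0,-0.08],"spin":0},
    {"slide":[-0.04,0.03,-0.02],"spin":0},
    {"slide":[-0.07,0.05,0],"spin":0},
    {"slide":[-0.07,0.05,0],"spin":0},
    {"slide":[-0.07,0.05,0],"spin":0},
    {"slide":[-0.07,0.05,0],"spin":0},
    {"slide":[-0.04,0.025,0],"spin":0},
    {"slide":[0,0,0],"spin":0},
    {"slide":[0,0,0],"spin":0},
    {"slide":[0,0,0],"spin":0},
  ],
)

```text
t: 23.7
eef_pos: [595.5, 193.9, 123.0]
tcp_rot: [-3.141, -0.001, 3.141]
ft_force: [0.1, -0.4, -1.2]
opening: 0.263
grip_force: 30.0
```

```bash
python3 dish.py 596 194 47 w9
```

```text
[595.46720029 193.92705325 123.00932808] [-3.14136645e+00 -1.20884413e-03  3.14106677e+00]
pred top,l,r [320. 149.] [269. 184.] [371. 184.]
edge [319.8 147.4] [547.9 194.   10. ] 87
edge [275.9 183.7] [581.  153.7  10. ] 145
edge [372.3 183.8] [581.  242.3  10. ] 131
centre x 594.9098663281559 y 197.96734109158996 chord 88.6175772198689 expected 89.08422980528034
```

Request:
carry_out(
  moves=[
    {"slide":[0.001,0.009,0.05],"spin":0},
    {"slide":[0,0,0.07],"spin":0},
    {"slide":[0,0,0.07],"spin":0},
    {"slide":[0,0,0.04],"spin":0},
    {"slide":[0,0,0.02],"spin":0},
    {"slide":[0,0,0],"spin":0},
    {"slide":[0,0,0],"spin":0},
    {"slide":[0,0,0],"spin":0},
  ],
)

```text
t: 24.42
eef_pos: [596.6, 197.9, 24.5]
tcp_rot: [3.141, 0.002, 3.141]
ft_force: [-0.1, 0.2, -1.6]
opening: 0.266
grip_force: 30.0
```

Request:
carry_out(
  moves=[
    {"slide":[0.002,0,0.008],"spin":0},
    {"slide":[0,0,0.008],"spin":0},
    {"slide":[0,0,0.006],"spin":0},
    {"slide":[0,0,0.001],"spin":0},
    {"slide":[0,0,0],"spin":0},
    {"slide":[0,0,0],"spin":0},
  ],
)

```text
t: 24.92
eef_pos: [595.3, 197.9, 14.7]
tcp_rot: [3.141, 0.001, 3.141]
ft_force: [-2.3, -0.6, 8.9]
opening: 0.265
grip_force: 30.0
```

Request:
carry_out(
  hand=0.45,
  moves=[
    {"slide":[0,0,0],"spin":0},
    {"slide":[0,0,0],"spin":0},
    {"slide":[0,0,0],"spin":0},
    {"slide":[0,0,0],"spin":0},
    {"slide":[0,0,0],"spin":0},
    {"slide":[0,0,-0.02],"spin":0},
    {"slide":[0,0,-0.06],"spin":0},
    {"slide":[0,0,-0.08],"spin":0},
    {"slide":[0,0,-0.07],"spin":0},
    {"slide":[0.05,-0.04,0],"spin":0},
    {"slide":[0.07,-0.05,0],"spin":0},
    {"slide":[0.07,-0.05,0],"spin":0},
  ],
)

```text
t: 25.92
eef_pos: [518.4, 141.6, 106.7]
tcp_rot: [3.141, 0.002, -3.141]
ft_force: [-0.3, -0.9, -1.0]
opening: 0.548
grip_force: 0.0
```

Request:
carry_out(
  moves=[
    {"slide":[0.07,-0.05,0],"spin":0},
    {"slide":[0.07,-0.05,0],"spin":0},
    {"slide":[0.03,-0.022,0],"spin":0},
    {"slide":[0,0,0],"spin":0},
    {"slide":[0,0,0],"spin":0},
    {"slide":[0,0,0],"spin":0},
  ],
)

```text
t: 26.42
eef_pos: [452.4, 93.5, 106.3]
tcp_rot: [3.141, 0.002, 3.141]
ft_force: [0.1, -0.0, -0.8]
opening: 0.55
grip_force: 0.0
```

Run:
```python
from cell import state, read_camera
from h import *
s=state(); print(s["eef_pos"],s["tcp_rot"])
c=read_camera("wrist"); np.savez("w10.npz",**c); print(proj(c,[452,92.5,44]))
d=read_camera("scene"); np.savez("sc10.npz",**d)
a=cv2.resize(c["color"][90:270,220:420,::-1],(444,400),interpolation=cv2.INTER_CUBIC)
b=cv2.convertScaleAbs(cv2.resize(d["color"][240:320,298:368,::-1],(350,400),interpolation=cv2.INTER_CUBIC),alpha=2.5)
cv2.imwrite("pics/w10.png",np.hstack([a,b]))
```

```text
[452.40514579  93.50464178 106.30216224] [3.14137094e+00 1.69728672e-03 3.14095648e+00]
[318.12179934 215.44666408]
```

View pics/w10.png

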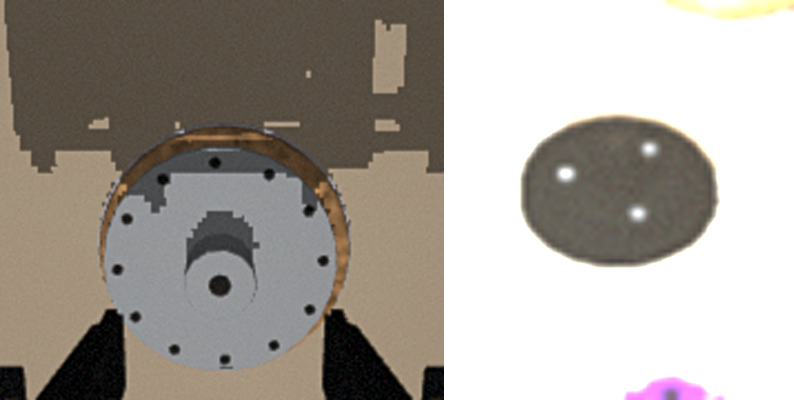

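The steel hub top is at (319.1,218.4), which gives (453.8,93.1). Black shows its three dots inside the black dish in the scene view.

Run:
```python
from h import *
c=dict(np.load("scene.npz")); print("black axis",onplane(c,332.6,275.7,12))
```

```text
black axis [598.44185598 197.25446932  12.        ]
```

Request:
carry_out(
  moves=[
    {"slide":[-0.003,-0.001,0.05],"spin":0},
    {"slide":[0,0,0.07],"spin":0},
    {"slide":[0,0,0.05],"spin":0},
    {"slide":[0,0,0.02],"spin":0},
    {"slide":[0,0,0],"spin":0},
    {"slide":[0,0,0],"spin":0},
    {"slide":[0,0,0],"spin":0},
  ],
)

```text
t: 27.1
eef_pos: [453.0, 93.0, 30.6]
tcp_rot: [3.141, 0.001, 3.141]
ft_force: [0.1, 0.4, -0.5]
opening: 0.547
grip_force: 0.0
```

Request:
carry_out(
  moves=[
    {"slide":[-0.001,0,0.009],"spin":0},
    {"slide":[0,0,0.009],"spin":0},
    {"slide":[0,0,0],"spin":0},
    {"slide":[0,0,0],"spin":0},
  ],
)

```text
t: 27.43
eef_pos: [452.8, 92.8, 22.7]
tcp_rot: [3.142, 0.0, 3.141]
ft_force: [0.3, 0.9, -0.3]
opening: 0.551
grip_force: 0.0
```

Request:
carry_out(
  hand=1,
  moves=[
    {"slide":[0,0,0],"spin":0},
    {"slide":[0,0,0],"spin":0},
    {"slide":[0,0,0],"spin":0},
    {"slide":[0,0,0],"spin":0},
    {"slide":[0,0,0],"spin":0},
    {"slide":[0,0,0],"spin":0},
    {"slide":[0,0,0],"spin":0},
    {"slide":[0,0,0],"spin":0},
  ],
)

```text
t: 28.1
eef_pos: [452.8, 92.8, 22.7]
tcp_rot: [3.142, 0.0, 3.141]
ft_force: [-0.0, -1.1, 1.8]
opening: 0.268
grip_force: 30.0
```

Request:
carry_out(
  moves=[
    {"slide":[0,0,-0.02],"spin":0},
    {"slide":[0,0,-0.06],"spin":0},
    {"slide":[0,0,-0.09],"spin":0},
    {"slide":[-0.04,-0.02,-0.07],"spin":0},
    {"slide":[-0.08,-0.035,0],"spin":0},
    {"slide":[-0.08,-0.035,0],"spin":0},
    {"slide":[-0.08,-0.035,0],"spin":0},
    {"slide":[-0.08,-0.035,0],"spin":0},
    {"slide":[-0.08,-0.035,0],"spin":0},
    {"slide":[-0.07,-0.0375,0],"spin":0},
    {"slide":[0,0,0],"spin":0},
    {"slide":[0,0,0],"spin":0},
  ],
)

```text
t: 29.1
eef_pos: [656.9, -1.1, 118.2]
tcp_rot: [3.141, -0.001, 3.14]
ft_force: [-0.6, -0.2, -2.3]
opening: 0.269
grip_force: 30.0
```

```bash
python3 dish.py 656.5 0 59 w11
```

```text
[656.92897048  -1.10669158 118.16982576] [ 3.14136960e+00 -1.04607828e-03  3.13978730e+00]
pred top,l,r [321. 134.] [256. 184.] [386. 184.]
edge [320.8 134.5] [597.7  -0.   10. ] 55
edge [261.3 183.8] [641.5 -53.8  10. ] 68
edge [386.6 183.8] [641.5  59.4  10. ] 89
centre x 656.7439843431447 y 2.8006498545872205 chord 113.18942593907968 expected 114.12274094149684
```

Request:
carry_out(
  moves=[
    {"slide":[0,0.009,0.05],"spin":0},
    {"slide":[0,0,0.07],"spin":0},
    {"slide":[0,0,0.06],"spin":0},
    {"slide":[0,0,0.035],"spin":0},
    {"slide":[0,0,0.02],"spin":0},
    {"slide":[0,0,0],"spin":0},
    {"slide":[0,0,0],"spin":0},
    {"slide":[0,0,0],"spin":0},
  ],
)

```text
t: 29.82
eef_pos: [657.1, 3.4, 26.0]
tcp_rot: [-3.142, 0.002, 3.141]
ft_force: [-0.1, 0.0, -1.6]
opening: 0.267
grip_force: 30.0
```

Request:
carry_out(
  moves=[
    {"slide":[0.001,-0.001,0.01],"spin":0},
    {"slide":[0,0,0.008],"spin":0},
    {"slide":[0,0,0.007],"spin":0},
    {"slide":[0,0,0.001],"spin":0},
    {"slide":[0,0,0],"spin":0},
    {"slide":[0,0,0],"spin":0},
  ],
)

```text
t: 30.32
eef_pos: [656.3, 2.8, 14.3]
tcp_rot: [3.142, 0.0, 3.141]
ft_force: [-0.2, 0.2, -1.2]
opening: 0.268
grip_force: 30.0
```

Request:
carry_out(
  hand=0.45,
  moves=[
    {"slide":[0,0,0],"spin":0},
    {"slide":[0,0,0],"spin":0},
    {"slide":[0,0,0],"spin":0},
    {"slide":[0,0,0],"spin":0},
    {"slide":[0,0,0],"spin":0},
    {"slide":[0,0,-0.02],"spin":0},
    {"slide":[0,0,-0.06],"spin":0},
    {"slide":[0,0,-0.08],"spin":0},
    {"slide":[0,0,-0.08],"spin":0},
    {"slide":[0,0,-0.08],"spin":0},
    {"slide":[0.05,0,-0.05],"spin":0},
    {"slide":[0.05,0,0],"spin":0},
  ],
)

```text
t: 31.32
eef_pos: [617.8, 2.7, 167.2]
tcp_rot: [-3.141, 0.008, 3.141]
ft_force: [-0.8, -0.8, -0.4]
opening: 0.551
grip_force: 0.0
```

Request:
carry_out(
  moves=[
    {"slide":[0.08,0.03,-0.05],"spin":0},
    {"slide":[0.08,0.03,0],"spin":0},
    {"slide":[0.08,0.03,0],"spin":0},
    {"slide":[0.08,0,0],"spin":0},
    {"slide":[0,0,0],"spin":0},
    {"slide":[0,0,0],"spin":0},
  ],
)

```text
t: 31.82
eef_pos: [487.5, 39.2, 183.4]
tcp_rot: [-3.142, 0.001, 3.141]
ft_force: [-0.0, 0.1, 0.4]
opening: 0.55
grip_force: 0.0
```

Run:
```python
from cell import state, read_camera
from h import *
d=read_camera("scene"); e=read_camera("side"); np.savez("scF.npz",**d)
a=cv2.resize(d["color"][130:350,200:470,::-1],(489,400),interpolation=cv2.INTER_CUBIC)
b=cv2.resize(e["color"][110:375,260:420,::-1],(242,400),interpolation=cv2.INTER_CUBIC)
cv2.imwrite("pics/fin.png",np.hstack([a,cv2.convertScaleAbs(b,alpha=1.6)]))
```

```text
(no output)
```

View pics/fin.png

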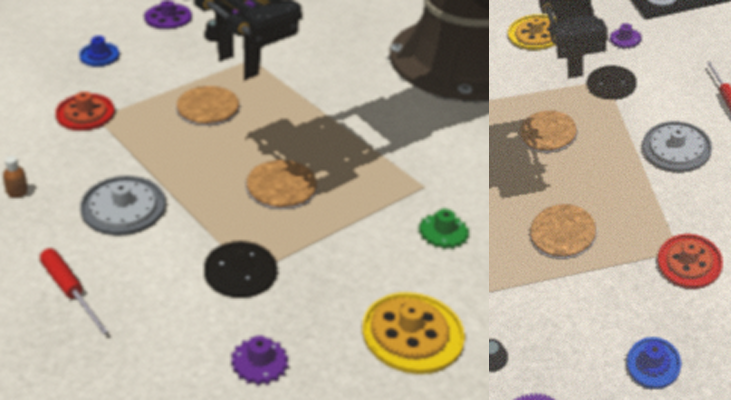

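All five wheels lie flat and centred in their own dishes in both views, and both pads are empty. Bottle and loupe are where they were, so I'm handing in.

```bash
python3 -c "
from cell import job_done
print(job_done())"
```

```text
the job is handed in; nothing more can be done
None
```

I handed in the job at about 32 s of the 128 s allowed: the final pictures show all five wheels flat, hub up, in their own dishes, with the oil bottle and loupe untouched; no verdict came back.

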